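# Take the rack stop off the sampler deck

### The job

The square-headed rack stop has to come off the sampler deck: slide it along its T-slot to the slot's widened, open end, lift it out there and stand it upright in the wide, empty compartment of the parts tray, setting it down rather than dropping it. Leave the round-headed clamp dog where it is in the other slot.

Things in the scene. Friction and masses are not known exactly. Their poses are not given: they have to be found in the camera images.
- deck: Sampler deck: grey aluminium plate 260 x 180 mm, 26 mm thick, fixed. Origin: centre of underside; x along its two T-slots to their open end, z up. Slot centres at y = +45 and -45 mm, dark floor 10 mm up; cavity 42 wide, 10 high; 6 mm lips above leave a 20 mm gap from x = -118 (closed end) to +60 mm. The stop stands in one slot, the dog in the other, either way round, at x = -78 to 0 mm.
- mouth_a (a point): Middle of the mouth of the slot at y = +45 mm, at slot floor level, 95 mm from the deck's centre along x; axes as the deck's. In the mouth (the last 70 mm, to the deck's edge) the lips are cut away: the slot is 42 mm wide up to the top and open at the edge. A T-foot centred within 10 mm of this point lifts straight up.
- mouth_b (a point): The same point in the mouth of the other slot, the one at y = -45 mm of the deck.
- stop: Rack stop, to be removed, 0.15 to 0.26 kg: steel T-foot 44 mm along the slot (x) x 34 (y) x 7 high, neck 24 x 12 up to 21 mm, then an upright rectangular aluminium head 30 (x) x 22 mm (y), from 21 to 74 mm. Origin: centre of the foot's underside, z up. Slick: slides easily, 4 mm play each side. Gripped across the 22 mm, 50 mm above the origin, the fingers clear the deck.
- dog: Clamp dog, to be left alone, loose in the other slot: the same steel T-foot and neck, but a round aluminium head: a stem 18 mm in diameter and on it a knob 32 mm in diameter, its top 74 mm above the foot's underside. Origin: centre of the foot's underside, z up.
- tray: Parts tray, bare steel, fixed, 185 x 130 mm, walls 18 mm high and 5 mm thick, floor 4 mm thick. Origin: centre of its underside, x along its length. A cross wall at x = +25 mm divides it: the wide compartment on the -x side (110 x 120 mm inside) is empty; the narrow one on the +x side holds two round steel nuts.
- tray_wide (a point): Centre of the floor of the tray's wide compartment, at the level of the inner floor (4 mm above the bench); axes as the tray's.
Things that resemble listed ones, but are neither listed nor needed, are in the scene too. Leave any green or turquoise look-alike of the stop alone.

How it is judged:
On the way:
1. the stop's foot has been slid into the open mouth of its slot, still down in the slot (x of stop in the frame of deck between 0.075 and 0.17 m and z of stop in the frame of deck below 0.022 m and (y of stop in the frame of deck between 0.033 and 0.057 m or y of stop in the frame of deck between -0.057 and -0.033 m)).
At the end, for the whole second after the job is handed in: The rack stop stands at rest on the floor of the tray's wide compartment, its foot flat within 6 mm of the floor, upright within 10 degrees and within 45 mm (along the tray) and 50 mm (across) of the compartment's centre; the clamp dog is within 15 mm of where it was (x of stop in the frame of tray_wide between -0.045 and 0.045 m and y of stop in the frame of tray_wide between -0.05 and 0.05 m and z of stop in the frame of tray_wide between -0.006 and 0.006 m and angle between stop's own z axis and vertical below 0.17 rad and linear speed of stop below 0.02 m/s and distance of dog from where it was at the start of the episode below 0.015 m); the robot touches nothing.
It fails at once if the stop was let go more than 40 mm above the tray's floor (horizontal distance between stop and tray_wide below 0.09 m and z of stop in the frame of tray_wide above 0.04 m and contact force between stop and the fingers below 0.05 N).
It also fails if it takes over 45 s, if anything falls off the work surface, if the arm or the gripper's body presses on something with over 40 N, if the wrist force passes 120 N, or if a joint passes its speed limit or range.

### The arm

A 7-joint arm with a two-finger parallel gripper is mounted at the origin on the work surface. World frame = base frame: x ahead of the robot, y to its left, z up, the work surface at z = 0. Lengths are in m, angles in rad, forces in N, time in s.
With the tool pointing down it reaches from about 0.425 to 0.875 m from the base axis. Payload 4.7 kg.
Tool frame: the origin (TCP) lies midway between the tips of the shut fingers; the grasp point (between the pads) lies 19 mm behind it (ctrl.grip_point_offset is the distance from the TCP to the grasp point, in m); z points along the fingers, y is the line along which they close (so a half turn about z gives the same grasp; the last joint's range is limited). The gripper opens to 87 mm and grips with 3 to 60 N. Pads are 19 mm wide; open, the fingers measure 117 mm over their backs; the gripper's body (75 mm by 190 mm) begins 51 mm behind the grasp point.
Start: joints at [1.363, 0.321, -0.07, 1.45, 0.023, 1.371, -0.057], TCP at [0.143, -0.634, 0.223] pointing down, gripper open.
Joint ranges: [-2.86, 2.86], [-0.3, 2.09], [-1.38, 1.24], [0.06, 2.45], [-1.56, 4.7], [0.09, 2.05], [-2.69, 2.69]. Speed limits (rad/s): [2.57, 2.57, 3.14, 3.14, 3.14, 3.14, 3.14].

### API

Orientations are given as a rotation vector (axis times angle).
In Python, from bench import ctrl gives the robot as it stands. The module is installed in compiled form; this text tells all that it offers.
- The arm moves only by the shell command python3 -m handwheel 'ROWS' [OPENING] [FORCE]. ROWS is JSON, a list of rows, each an object of numbers: "x", "y", "z": the shift along the tool's x, y, z in m; "wx", "wy", "wz": the turn, a rotation vector about the tool's x, y, z in degrees. A call has 1 to 10 rows; each row is the pose to reach, as a shift and turn from the pose commanded when the call began, along the tool's axes at that moment; what a row does not reach only later rows make up. A row lasts 1/12 s, in which the tool goes at most 41.7 mm and 7.16 degrees, less where a joint would pass 70% of its speed; a pose out of reach is approached as far as the arm can. A call with a gripper value outside its range is refused whole. OPENING is the finger opening in m, from 0 to 0.087, set as the call begins (- or left out, the last holds). The fingers move at their own pace and stop on an object; FORCE is the grip in N (left out, the last holds). Time passes only in rows, so rows that repeat a pose let the fingers close. It gives the time, the measured TCP pose, the force, the opening and the grip force at its end, in the units of the state.
- ctrl.get_state(): the state, without advancing time (a new reading comes with each control period).
- ctrl.get_image(name): name is "scene" or "top"; returns a dict with "image" (420x560x3 uint8, red, green, blue), "K" (3x3 intrinsics, pixels), "world_to_cam" (4x4, takes a point from world to camera coordinates). Camera axes: x right, y down, z forward; pixel columns grow to the right and rows downward; lengths in m; the calibration is good to about 2 mm. A picture is of the moment at which its call begins. There is no depth.
- ctrl.close_job(): hands the job in; it is judged then, once.
The state is a dict: "time": time; "joint_positions": joint angles; "qd": joint speeds; "joint_torque": joint torques, N m; "position": TCP position; "tool_rot": TCP orientation; "ft_force": force on the tool from outside, world axes, zero at the start; "torque": the same for the moment, N m; "grip_width": opening from 0.0 (shut) to 1.0 (fully open); "grip_force": force on a finger pad.
Only numpy, scipy, OpenCV 4.12 (cv2) and the standard library are available. Lean on these libraries where they do the work, as an engineer would, in place of code of your own. Each camera call takes 0.05 s, during which the arm holds its last target. There are 200 camera calls.

## Working session

There is one attempt and no reset: what is moved stays moved. The work goes in short steps, Python scripts to look and compute and a shell command to move; the robot and the scene stay as the last step left them, time stands still between calls to the robot, and variables do not carry over. Pictures are saved under pics/ and viewed, at most 10 in all, crops included, and the job is handed in when it is done.

```bash
mkdir -p pics
python3 - <<'E'
from bench import ctrl
import cv2,numpy as np
for n in("scene","top"):
    d=ctrl.get_image(n); cv2.imwrite(f"pics/{n}0.png",d["image"][:,:,::-1]); np.savez(f"{n}0.npz",**d)
    print(n,d["K"].tolist(),np.round(d["world_to_cam"],4).tolist())
s=ctrl.get_state();print(s)
E
```

```text
scene [[466.82547385691134, 0.0, 279.77152298633956], [0.0, 466.82547385691134, 211.00169708599188], [0.0, 0.0, 1.0]] [[-0.7414, 0.671, -0.0135, 0.4205], [0.4745, 0.5099, -0.7175, -0.2561], [-0.4746, -0.5384, -0.6964, 1.2047], [0.0, 0.0, 0.0, 1.0]]
top [[385.03557447194396, 0.0, 275.95103943164986], [0.0, 385.03557447194396, 202.9412714241075], [0.0, 0.0, 1.0]] [[-0.0296, -0.9996, -0.002, 0.0343], [-0.9865, 0.0295, -0.1613, 0.5779], [0.1613, -0.0027, -0.9869, 0.7585], [0.0, 0.0, 0.0, 1.0]]
{'time': 0.1, 'joint_positions': array([ 1.36306144,  0.32173576, -0.07010839,  1.45157804,  0.02261628,
        1.37083678, -0.05692141]), 'qd': array([ 5.19865012e-04, -3.80346413e-03, -2.99811633e-06, -2.85834900e-03,
       -5.95224729e-04, -1.10918849e-04, -2.24382661e-04]), 'joint_torque': array([ 4.40413978e-04, -4.92568588e+01, -4.05253004e-01, -3.13397491e+01,
       -6.41463278e-02,  3.94744158e-02,  1.10267974e-04]), 'position': array([ 0.14285846, -0.63357238,  0.22156705]), 'tool_rot': array([-3.12054751e+00, -3.47601259e-01,  4.71653417e-04]), 'ft_force': array([-0.18034291,  0.4195238 , -0.73885041]), 'torque': array([-0.03089601,  0.06245675, -0.01196949]), 'grip_force': 0.0, 'grip_width': 1.0012237389225438}
```

View pics/scene0.png

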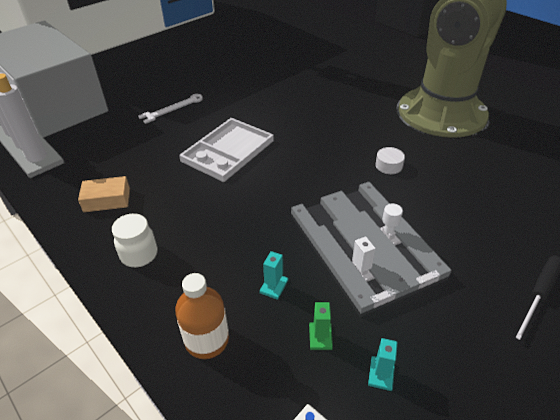

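View pics/top0.png

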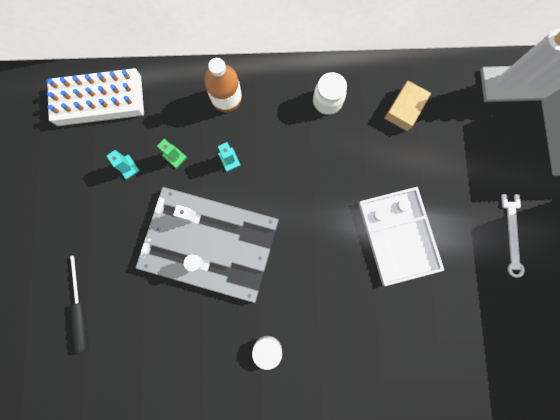

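The stop (square head) is at about (181,213) top / (363,258) scene, the dog (round) is at (194,263) / (393,215), and the tray is at (400,236) top. I'll enlarge the deck and tray to get corners and the open end.

```bash
python3 - <<'E'
import cv2,numpy as np
t=cv2.imread("pics/top0.png")
a=cv2.resize(t[180:310,130:285],None,fx=4,fy=4,interpolation=cv2.INTER_CUBIC)
cv2.imwrite("pics/c1.png",a)
s=cv2.imread("pics/scene0.png")
cv2.imwrite("pics/c2.png",cv2.resize(s[170:320,280:460],None,fx=4,fy=4,interpolation=cv2.INTER_CUBIC))
E
cat > h.py <<'E'
import numpy as np,cv2
def load(n): return np.load(n+".npz")
def ray(d,uv,z):
    M=d["world_to_cam"];R=M[:3,:3];c=-R.T@M[:3,3]
    r=R.T@np.linalg.inv(d["K"])@np.array([uv[0],uv[1],1.]);return c+r*(z-c[2])/r[2]
def proj(d,p):
    M=d["world_to_cam"];q=d["K"]@(M[:3,:3]@np.array(p)+M[:3,3]);return q[:2]/q[2]
E
```

```text
(no output)
```

View pics/c1.png

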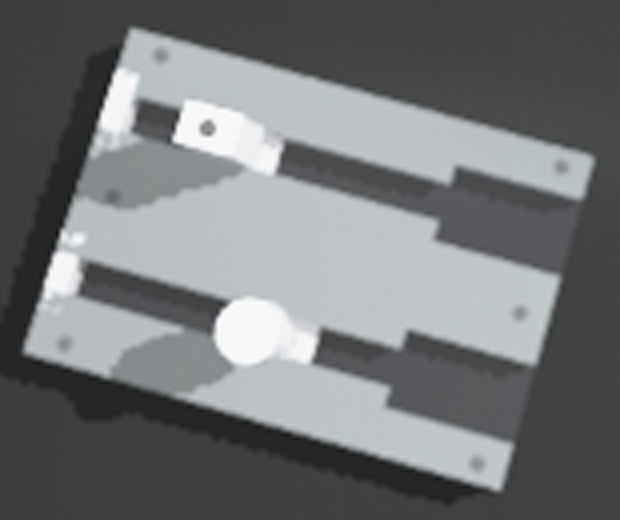

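View pics/c2.png

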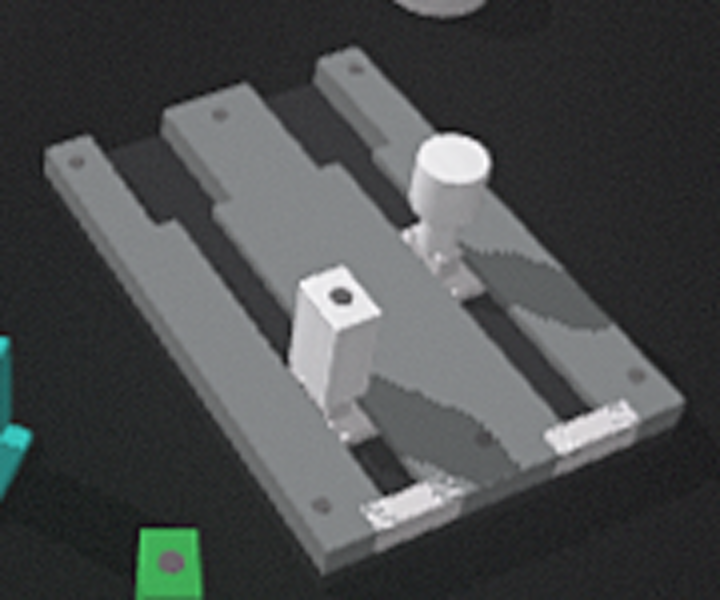

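The crops show the open mouth at the right end in top view (tray side). The deck corners in crop 1 are (132,28), (596,155), (502,492) and (22,352). The stop's head hole is at (207,127) in crop 1 and (341,295) in crop 2. The stop is in the upper slot, so its mouth is mouth_a.

```bash
cat > m.py <<'E'
from h import *
from scipy.spatial.transform import Rotation as Ro
t=load("top0");s=load("scene0")
c1=lambda p:((p[0]+.5)/4-.5+130,(p[1]+.5)/4-.5+180)
c2=lambda p:((p[0]+.5)/4-.5+280,(p[1]+.5)/4-.5+170)
C=np.array([ray(t,c1(p),.026) for p in[(132,28),(596,155),(502,492),(22,352)]])
print("deck",C.round(4).tolist(),[round(np.linalg.norm(C[i]-C[i-1]),4) for i in range(4)])
D=np.array([ray(s,c2(p),.026) for p in[(322,556),(45,148),(352,47),(686,402)]]);print("deck scene",D.round(4).tolist())
o=C.mean(0);x=(C[1]-C[0])+(C[2]-C[3]);x/=np.linalg.norm(x);y=np.array([-x[1],x[0],0]);yaw=np.arctan2(x[1],x[0])
print("centre",o,D.mean(0),"yaw",np.degrees(yaw))
for n,p in(("top",ray(t,c1((207,127)),.084)),("scene",ray(s,c2((341,296)),.084))):
    print("stop",n,p.round(4),"deck xy",((p-o)@x).round(4),((p-o)@y).round(4))
print("mouth_a",(o+.095*x+.045*y).round(4))
g=t["image"].astype(int).sum(2)
m=np.zeros(g.shape,np.uint8);m[180:292,350:450]=(g[180:292,350:450]>300)*255
m=cv2.morphologyEx(m,cv2.MORPH_CLOSE,np.ones((9,9)))
k=max(cv2.findContours(m,0,2)[0],key=cv2.contourArea);r=cv2.minAreaRect(k);b=cv2.boxPoints(r)
T=np.array([ray(t,p,.018) for p in b]);print("tray px",b.round(1).tolist(),"\n",T.round(4).tolist(),[round(np.linalg.norm(T[i]-T[i-1]),4) for i in range(4)])
E
python3 m.py
python3 - <<'E'
from bench import ctrl
from scipy.spatial.transform import Rotation as Ro
print(Ro.from_rotvec(ctrl.get_state()["tool_rot"]).as_matrix().round(4), ctrl.grip_point_offset)
E
```

```text
deck [[0.6251, 0.261, 0.026], [0.5485, 0.0123, 0.026], [0.3753, 0.0661, 0.026], [0.4538, 0.3155, 0.026]] [np.float64(0.1797), np.float64(0.2602), np.float64(0.1813), np.float64(0.2614)]
deck scene [[0.6288, 0.2604, 0.026], [0.548, 0.0119, 0.026], [0.379, 0.0651, 0.026], [0.4547, 0.3147, 0.026]]
centre [0.50070985 0.16372118 0.026     ] [0.50261874 0.1630227  0.026     ] yaw -107.29636201400336
stop top [0.5612 0.2057 0.084 ] deck xy -0.058 0.0453
stop scene [0.5609 0.204  0.084 ] deck xy -0.0563 0.0455
mouth_a [0.5154 0.0596 0.026 ]
tray px [[344.5, 204.3000030517578], [439.1000061035156, 179.39999389648438], [461.8999938964844, 266.0], [367.29998779296875, 290.8999938964844]] 
 [[0.5758, -0.1313, 0.018], [0.6248, -0.3414, 0.018], [0.4368, -0.3711, 0.018], [0.3915, -0.1682, 0.018]] [np.float64(0.188), np.float64(0.2157), np.float64(0.1902), np.float64(0.2079)]
[[ 9.755e-01  2.201e-01 -5.000e-04]
 [ 2.201e-01 -9.755e-01  1.700e-03]
 [-1.000e-04 -1.800e-03 -1.000e+00]] 0.0187
```

```bash
cat > go.py <<'E'
# go.py x y z yawdeg(of tool y, mod 180): shift + turn in tool axes from measured pose
import sys,numpy as np
from bench import ctrl
from scipy.spatial.transform import Rotation as Ro
s=ctrl.get_state();R=Ro.from_rotvec(s["tool_rot"]);a=list(map(float,sys.argv[1:]))
c=R.as_matrix();cy=np.degrees(np.arctan2(c[1,1],c[0,1]));dy=(a[3]-cy+90)%180-90
yw=np.radians(cy+dy);Y=np.array([np.cos(yw),np.sin(yw),0]);Z=np.array([0,0,-1.])
T=Ro.from_matrix(np.c_[np.cross(Y,Z),Y,Z])
print("pos",s["position"].round(4),"shift mm",(1e3*R.inv().apply(np.array(a[:3])-s["position"])).round(1),"turn",np.degrees((R.inv()*T).as_rotvec()).round(1),"t",s["time"].round(2),"f",s["ft_force"].round(1),"gw",s["grip_width"].round(3),s["grip_force"].round(1))
E
python3 go.py 0.5 -0.2 0.22 -17.3
python3 go.py 0.561 0.205 0.15 -17.3
python3 - <<'E'
from h import *
t=load("top0")
T=np.array([ray(t,p,.018) for p in[(360.5,207),(416.5,188),(442.5,268),(385.5,284.5)]])
print(T.round(4).tolist(),[round(np.linalg.norm(T[i]-T[i-1]),4) for i in range(4)])
x=(T[0]-T[3])+(T[1]-T[2]);x/=np.linalg.norm(x);o=T.mean(0)
print("yaw",np.degrees(np.arctan2(x[1],x[0])),"centre",o,"wide",o-.035*x)
E
```

```text
[[0.569, -0.1656, 0.018], [0.6072, -0.2903, 0.018], [0.434, -0.3298, 0.018], [0.4035, -0.2072, 0.018]] [np.float64(0.1707), np.float64(0.1304), np.float64(0.1777), np.float64(0.1263)]
yaw 13.478904453893108 centre [ 0.50340624 -0.24820394  0.018     ] wide [ 0.46937028 -0.25636199  0.018     ]Traceback (most recent call last):
  File "go.py", line 9, in <module>
    print("pos",s["position"].round(4),"shift mm",(1e3*R.inv().apply(np.array(a[:3])-s["position"])).round(1),"turn",np.degrees((R.inv()*T).as_rotvec()).round(1),"t",s["time"].round(2),"f",s["ft_force"].round(1),"gw",s["grip_width"].round(3),s["grip_force"].round(1))
                                                                                                                                                                      ^^^^^^^^^^^^^^^
AttributeError: 'float' object has no attribute 'round'
Traceback (most recent call last):
  File "go.py", line 9, in <module>
    print("pos",s["position"].round(4),"shift mm",(1e3*R.inv().apply(np.array(a[:3])-s["position"])).round(1),"turn",np.degrees((R.inv()*T).as_rotvec()).round(1),"t",s["time"].round(2),"f",s["ft_force"].round(1),"gw",s["grip_width"].round(3),s["grip_force"].round(1))
                                                                                                                                                                      ^^^^^^^^^^^^^^^
AttributeError: 'float' object has no attribute 'round'
```

```bash
sed -i 's/s\["time"\].round(2)/s["time"]/; s/s\["grip_width"\].round(3),s\["grip_force"\].round(1)/s["grip_width"],s["grip_force"]/' go.py
python3 go.py 0.5 -0.2 0.22 -17.3
python3 go.py 0.561 0.205 0.15 -17.3
```

```text
pos [ 0.1429 -0.6336  0.2216] shift mm [ 443.8 -344.4    2.1] turn [ -0.1  -0.  -60. ] t 0.1 f [-0.2  0.4 -0.7] gw 1.0012237389225438 0.0
pos [ 0.1429 -0.6336  0.2216] shift mm [ 592.4 -725.9   72.8] turn [ -0.1  -0.  -60. ] t 0.1 f [-0.2  0.4 -0.7] gw 1.0012237389225438 0.0
```

Run:
```python
import cv2
t=cv2.imread("pics/top0.png")
cv2.imwrite("pics/c3.png",cv2.resize(t[175:300,345:465],None,fx=4.5,fy=4.5,interpolation=cv2.INTER_CUBIC))
```

```text
(no output)
```

View pics/c3.png

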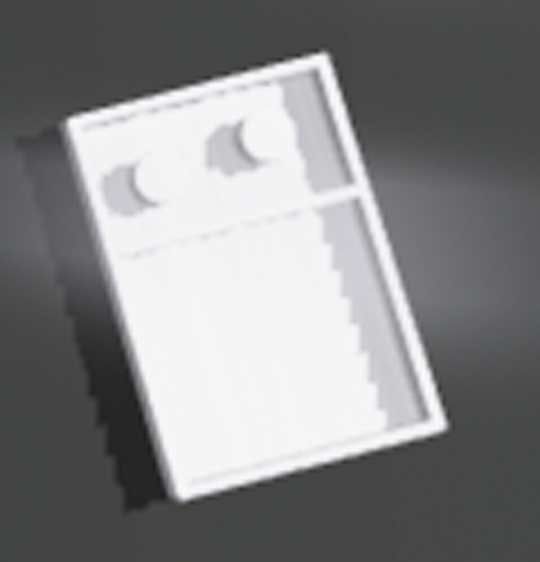

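The tray's corners in the crop are (68,122), (327,52), (447,428) and (176,500). The wide compartment is the lower one, and it is empty.

```bash
python3 -m handwheel '[{"x":0.444,"y":-0.344,"wz":-60},{"x":0.444,"y":-0.344,"wz":-60},{"x":0.444,"y":-0.344,"wz":-60},{"x":0.444,"y":-0.344,"wz":-60},{"x":0.444,"y":-0.344,"wz":-60},{"x":0.444,"y":-0.344,"wz":-60},{"x":0.444,"y":-0.344,"wz":-60},{"x":0.592,"y":-0.726,"z":0.05,"wz":-60},{"x":0.592,"y":-0.726,"z":0.05,"wz":-60},{"x":0.592,"y":-0.726,"z":0.05,"wz":-60}]' 0.05 20
python3 go.py 0.561 0.205 0.15 -17.3
python3 - <<'E'
from h import *
t=load("top0")
T=np.array([ray(t,((a+.5)/4.5-.5+345,(b+.5)/4.5-.5+175),.018) for a,b in[(68,122),(327,52),(447,428),(176,500)]])
print(T.round(4).tolist(),[round(np.linalg.norm(T[i]-T[i-1]),4) for i in range(4)])
x=(T[0]-T[3])+(T[1]-T[2]);x/=np.linalg.norm(x);o=T.mean(0)
print("yaw",np.degrees(np.arctan2(x[1],x[0])),"centre",o,"wide",o-.0325*x)
E
```

```text
pos [ 0.1429 -0.6336  0.2216] shift mm [ 592.4 -725.9   72.8] turn [ -0.1  -0.  -60. ] t 0.1 f [-0.2  0.4 -0.7] gw 1.0012237389225438 0.0
[[0.5806, -0.1646, 0.018], [0.6112, -0.2923, 0.018], [0.4303, -0.3325, 0.018], [0.4011, -0.2033, 0.018]] [np.float64(0.1836), np.float64(0.1313), np.float64(0.1853), np.float64(0.1325)]
yaw 12.339893666385269 centre [ 0.50580081 -0.24817881  0.018     ] wide [ 0.47405165 -0.25512441  0.018     ]invalid input at $[0]: expected keys x, y, z, wx, wy, wz
```

```bash
python3 -m handwheel '[{"x":0.444,"y":-0.344,"z":0,"wx":0,"wy":0,"wz":-60},{"x":0.444,"y":-0.344,"z":0,"wx":0,"wy":0,"wz":-60},{"x":0.444,"y":-0.344,"z":0,"wx":0,"wy":0,"wz":-60},{"x":0.444,"y":-0.344,"z":0,"wx":0,"wy":0,"wz":-60},{"x":0.444,"y":-0.344,"z":0,"wx":0,"wy":0,"wz":-60},{"x":0.444,"y":-0.344,"z":0,"wx":0,"wy":0,"wz":-60},{"x":0.444,"y":-0.344,"z":0,"wx":0,"wy":0,"wz":-60},{"x":0.592,"y":-0.726,"z":0.05,"wx":0,"wy":0,"wz":-60},{"x":0.592,"y":-0.726,"z":0.05,"wx":0,"wy":0,"wz":-60},{"x":0.592,"y":-0.726,"z":0.05,"wx":0,"wy":0,"wz":-60}]' 0.05 20
python3 go.py 0.561 0.205 0.15 -17.3
```

```text
time: 0.93
position: [0.373, -0.2904, 0.2125]
tool_rot: [-2.528, -1.865, 0.001]
ft_force: [0.3, -1.1, 0.8]
grip_width: 0.578
grip_force: 0.0
pos [ 0.373  -0.2904  0.2125] shift mm [528.8  33.6  62.5] turn [-0.   0.   0.1] t 0.9333 f [ 0.3 -1.1  0.8] gw 0.5783934580050549 0.0
```

```bash
python3 -m handwheel '[{"x":0.52,"y":0.03,"z":0.02,"wx":0,"wy":0,"wz":0},{"x":0.52,"y":0.03,"z":0.02,"wx":0,"wy":0,"wz":0},{"x":0.52,"y":0.03,"z":0.02,"wx":0,"wy":0,"wz":0},{"x":0.52,"y":0.03,"z":0.02,"wx":0,"wy":0,"wz":0},{"x":0.52,"y":0.03,"z":0.02,"wx":0,"wy":0,"wz":0},{"x":0.52,"y":0.03,"z":0.02,"wx":0,"wy":0,"wz":0},{"x":0.52,"y":0.03,"z":0.02,"wx":0,"wy":0,"wz":0},{"x":0.52,"y":0.03,"z":0.02,"wx":0,"wy":0,"wz":0},{"x":0.52,"y":0.03,"z":0.02,"wx":0,"wy":0,"wz":0},{"x":0.52,"y":0.03,"z":0.02,"wx":0,"wy":0,"wz":0}]'
python3 go.py 0.561 0.205 0.15 -17.3
```

```text
time: 1.77
position: [0.5193, 0.0988, 0.197]
tool_rot: [2.53, 1.861, -0.0]
ft_force: [0.4, -1.0, 0.3]
grip_width: 0.574
grip_force: 0.0
pos [0.5193 0.0988 0.197 ] shift mm [113.8   8.1  47. ] turn [ 0.  0. -0.] t 1.7667 f [ 0.4 -1.   0.3] gw 0.5742384658179317 0.0
```

```bash
python3 -m handwheel '[{"x":0.09,"y":0.008,"z":0.035,"wx":0,"wy":0,"wz":0},{"x":0.09,"y":0.008,"z":0.035,"wx":0,"wy":0,"wz":0},{"x":0.09,"y":0.008,"z":0.035,"wx":0,"wy":0,"wz":0},{"x":0.09,"y":0.008,"z":0.035,"wx":0,"wy":0,"wz":0},{"x":0.09,"y":0.008,"z":0.035,"wx":0,"wy":0,"wz":0},{"x":0.09,"y":0.008,"z":0.035,"wx":0,"wy":0,"wz":0},{"x":0.09,"y":0.008,"z":0.035,"wx":0,"wy":0,"wz":0}]'
python3 go.py 0.561 0.205 0.041 -17.3
```

```text
time: 2.35
position: [0.5539, 0.1788, 0.1625]
tool_rot: [2.531, 1.858, -0.0]
ft_force: [0.0, -0.5, -0.0]
grip_width: 0.573
grip_force: 0.0
pos [0.5539 0.1788 0.1625] shift mm [ 27.3  -1.3 121.5] turn [ 0.1  0.1 -0.1] t 2.35 f [ 0.  -0.5 -0. ] gw 0.5730820040349305 0.0
```

```bash
python3 -m handwheel '[{"x":0.027,"y":-0.001,"z":0,"wx":0,"wy":0,"wz":0},{"x":0.027,"y":-0.001,"z":0.02,"wx":0,"wy":0,"wz":0},{"x":0.027,"y":-0.001,"z":0.045,"wx":0,"wy":0,"wz":0},{"x":0.027,"y":-0.001,"z":0.07,"wx":0,"wy":0,"wz":0},{"x":0.027,"y":-0.001,"z":0.095,"wx":0,"wy":0,"wz":0},{"x":0.027,"y":-0.001,"z":0.11,"wx":0,"wy":0,"wz":0},{"x":0.027,"y":-0.001,"z":0.12,"wx":0,"wy":0,"wz":0},{"x":0.027,"y":-0.001,"z":0.12,"wx":0,"wy":0,"wz":0},{"x":0.027,"y":-0.001,"z":0.12,"wx":0,"wy":0,"wz":0}]'
python3 go.py 0.561 0.205 0.041 -17.3
python3 - <<'E'
from bench import ctrl
import cv2,numpy as np
d=ctrl.get_image("scene");im=d["image"][:,:,::-1]
cv2.imwrite("pics/s1.png",cv2.resize(im[140:320,270:470],None,fx=3,fy=3,interpolation=cv2.INTER_CUBIC))
E
```

```text
time: 3.1
position: [0.5611, 0.2065, 0.0427]
tool_rot: [2.53, 1.861, 0.001]
ft_force: [-0.5, 0.1, 0.5]
grip_width: 0.573
grip_force: 0.0
pos [0.5611 0.2065 0.0427] shift mm [-1.4  0.3  1.7] turn [ 0. -0. -0.] t 3.1 f [-0.5  0.1  0.5] gw 0.5727268149800053 0.0
```

View pics/s1.png

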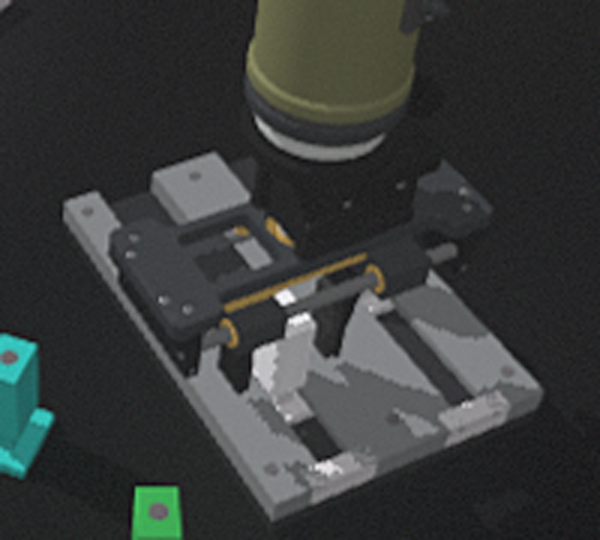

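The stop's head stands between the open fingers at about (285,350) in the crop, and the dog is clear. Closing.

```bash
python3 -m handwheel '[{"x":0,"y":0,"z":0,"wx":0,"wy":0,"wz":0},{"x":0,"y":0,"z":0,"wx":0,"wy":0,"wz":0},{"x":0,"y":0,"z":0,"wx":0,"wy":0,"wz":0},{"x":0,"y":0,"z":0,"wx":0,"wy":0,"wz":0},{"x":0,"y":0,"z":0,"wx":0,"wy":0,"wz":0},{"x":0,"y":0,"z":0,"wx":0,"wy":0,"wz":0},{"x":0,"y":0,"z":0,"wx":0,"wy":0,"wz":0}]' 0.015 25
python3 go.py 0.515 0.0596 0.0427 -17.3
```

```text
time: 3.73
position: [0.5608, 0.2068, 0.0423]
tool_rot: [2.53, 1.862, 0.0]
ft_force: [-0.2, -0.1, 2.0]
grip_width: 0.25
grip_force: 25.0
pos [0.5608 0.2068 0.0423] shift mm [-154.2    0.    -0.4] turn [ 0. -0.  0.] t 3.7333 f [-0.2 -0.1  2. ] gw 0.24988493763015138 24.999986642505974
```

```bash
python3 -m handwheel '[{"x":-0.004,"y":0,"z":-0.001,"wx":0,"wy":0,"wz":0},{"x":-0.010,"y":0,"z":-0.001,"wx":0,"wy":0,"wz":0},{"x":-0.018,"y":0,"z":-0.001,"wx":0,"wy":0,"wz":0},{"x":-0.026,"y":0,"z":-0.001,"wx":0,"wy":0,"wz":0},{"x":-0.034,"y":0,"z":-0.001,"wx":0,"wy":0,"wz":0},{"x":-0.042,"y":0,"z":-0.001,"wx":0,"wy":0,"wz":0},{"x":-0.050,"y":0,"z":-0.001,"wx":0,"wy":0,"wz":0},{"x":-0.050,"y":0,"z":-0.001,"wx":0,"wy":0,"wz":0}]'
python3 go.py 0.515 0.0596 0.0427 -17.3
```

```text
time: 4.4
position: [0.5454, 0.1562, 0.0427]
tool_rot: [2.531, 1.858, -0.003]
ft_force: [0.0, -0.7, -2.8]
grip_width: 0.254
grip_force: 25.0
pos [0.5454 0.1562 0.0427] shift mm [-101.2   -0.     0.2] turn [-0.   0.1 -0.1] t 4.4 f [ 0.  -0.7 -2.8] gw 0.2538557492297052 24.999611901585013
```

```bash
python3 -m handwheel '[{"x":-0.008,"y":0,"z":0,"wx":0,"wy":0,"wz":0},{"x":-0.02,"y":0,"z":0,"wx":0,"wy":0,"wz":0},{"x":-0.032,"y":0,"z":0,"wx":0,"wy":0,"wz":0},{"x":-0.044,"y":0,"z":0,"wx":0,"wy":0,"wz":0},{"x":-0.056,"y":0,"z":0,"wx":0,"wy":0,"wz":0},{"x":-0.068,"y":0,"z":0,"wx":0,"wy":0,"wz":0},{"x":-0.08,"y":0,"z":0,"wx":0,"wy":0,"wz":0},{"x":-0.092,"y":0,"z":0,"wx":0,"wy":0,"wz":0},{"x":-0.101,"y":0,"z":0,"wx":0,"wy":0,"wz":0},{"x":-0.101,"y":0,"z":0,"wx":0,"wy":0,"wz":0}]'
python3 -m handwheel '[{"x":0,"y":0,"z":0,"wx":0,"wy":0,"wz":0},{"x":0,"y":0,"z":0,"wx":0,"wy":0,"wz":0}]'
python3 go.py 0.515 0.0596 0.0427 -17.3
python3 - <<'E'
from bench import ctrl
import cv2,numpy as np
im=ctrl.get_image("scene")["image"][:,:,::-1]
cv2.imwrite("pics/s2.png",cv2.resize(im[120:320,250:470],None,fx=3,fy=3,interpolation=cv2.INTER_CUBIC))
E
```

```text
time: 5.23
position: [0.5152, 0.0603, 0.0428]
tool_rot: [2.532, 1.859, -0.002]
ft_force: [-0.5, 0.4, -2.3]
grip_width: 0.25
grip_force: 25.0
time: 5.4
position: [0.516, 0.0635, 0.0433]
tool_rot: [-2.529, -1.863, -0.002]
ft_force: [0.2, 0.7, -2.0]
grip_width: 0.255
grip_force: 25.0
pos [0.516  0.0635 0.0433] shift mm [-4.   0.2  0.6] turn [ 0. -0.  0.] t 5.4 f [ 0.2  0.7 -2. ] gw 0.25505831053659456 25.000047041103244
```

View pics/s2.png

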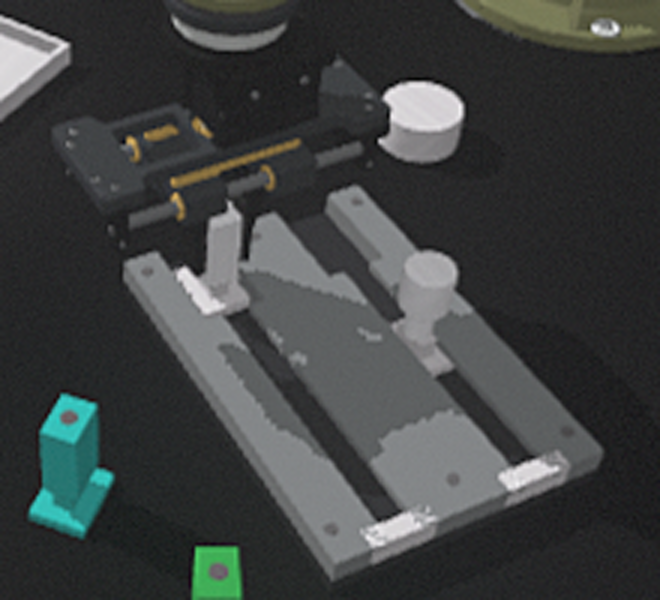

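The stop's foot lies in the mouth with its rear edge at crop (213–247, 312–298), just past the lip ends. The dog hasn't moved. I'll go 2 mm further and lift.

```bash
python3 -m handwheel '[{"x":-0.002,"y":0,"z":0,"wx":0,"wy":0,"wz":0},{"x":-0.002,"y":0,"z":-0.003,"wx":0,"wy":0,"wz":0},{"x":-0.002,"y":0,"z":-0.008,"wx":0,"wy":0,"wz":0},{"x":-0.002,"y":0,"z":-0.014,"wx":0,"wy":0,"wz":0},{"x":-0.002,"y":0,"z":-0.022,"wx":0,"wy":0,"wz":0},{"x":-0.002,"y":0,"z":-0.032,"wx":0,"wy":0,"wz":0},{"x":-0.002,"y":0,"z":-0.045,"wx":0,"wy":0,"wz":0},{"x":-0.002,"y":0,"z":-0.06,"wx":0,"wy":0,"wz":0},{"x":-0.002,"y":0,"z":-0.075,"wx":0,"wy":0,"wz":0},{"x":-0.002,"y":0,"z":-0.075,"wx":0,"wy":0,"wz":0}]'
python3 go.py 0.474 -0.254 0.117 -17.3
```

```text
time: 6.28
position: [0.5176, 0.0613, 0.122]
tool_rot: [2.527, 1.86, 0.008]
ft_force: [1.4, -0.1, -2.9]
grip_width: 0.251
grip_force: 25.0
pos [0.5176 0.0613 0.122 ] shift mm [-314.1   52.     4.9] turn [ 0.4 -0.1  0. ] t 6.2833 f [ 1.4 -0.1 -2.9] gw 0.25094827939477005 24.99986558686942
```

```bash
python3 -m handwheel '[{"x":-0.01,"y":0.002,"z":0,"wx":0,"wy":0,"wz":0},{"x":-0.03,"y":0.005,"z":0,"wx":0,"wy":0,"wz":0},{"x":-0.05,"y":0.008,"z":0,"wx":0,"wy":0,"wz":0},{"x":-0.07,"y":0.012,"z":0,"wx":0,"wy":0,"wz":0},{"x":-0.09,"y":0.015,"z":0,"wx":0,"wy":0,"wz":0},{"x":-0.11,"y":0.018,"z":0,"wx":0,"wy":0,"wz":0},{"x":-0.13,"y":0.022,"z":0,"wx":0,"wy":0,"wz":0},{"x":-0.15,"y":0.025,"z":0,"wx":0,"wy":0,"wz":0},{"x":-0.17,"y":0.028,"z":0,"wx":0,"wy":0,"wz":0},{"x":-0.19,"y":0.032,"z":0,"wx":0,"wy":0,"wz":0}]'
python3 -m handwheel '[{"x":-0.02,"y":0.003,"z":0,"wx":0,"wy":0,"wz":0},{"x":-0.04,"y":0.006,"z":0,"wx":0,"wy":0,"wz":0},{"x":-0.06,"y":0.01,"z":0,"wx":0,"wy":0,"wz":0},{"x":-0.08,"y":0.014,"z":0,"wx":0,"wy":0,"wz":0},{"x":-0.1,"y":0.017,"z":0,"wx":0,"wy":0,"wz":0},{"x":-0.115,"y":0.019,"z":0,"wx":0,"wy":0,"wz":0},{"x":-0.124,"y":0.02,"z":0,"wx":0,"wy":0,"wz":0},{"x":-0.124,"y":0.02,"z":0,"wx":0,"wy":0,"wz":0},{"x":-0.124,"y":0.02,"z":0,"wx":0,"wy":0,"wz":0},{"x":-0.124,"y":0.02,"z":0,"wx":0,"wy":0,"wz":0}]'
python3 go.py 0.474 -0.254 0.0365 -17.3
python3 - <<'E'
from bench import ctrl
import cv2
im=ctrl.get_image("scene")["image"][:,:,::-1]
cv2.imwrite("pics/s3.png",cv2.resize(im[70:220,140:320],None,fx=3,fy=3,interpolation=cv2.INTER_CUBIC))
E
```

```text
time: 7.12
position: [0.4876, -0.1319, 0.1171]
tool_rot: [-2.53, -1.861, 0.003]
ft_force: [0.8, 0.1, -2.3]
grip_width: 0.253
grip_force: 25.0
time: 7.95
position: [0.4717, -0.2529, 0.1179]
tool_rot: [-2.528, -1.864, -0.001]
ft_force: [1.0, 0.1, -1.3]
grip_width: 0.248
grip_force: 25.0
pos [ 0.4717 -0.2529  0.1179] shift mm [-0.4  2.5 81.4] turn [-0.  -0.1  0.1] t 7.95 f [ 1.   0.1 -1.3] gw 0.24795330530924758 25.000104687642306
```

View pics/s3.png

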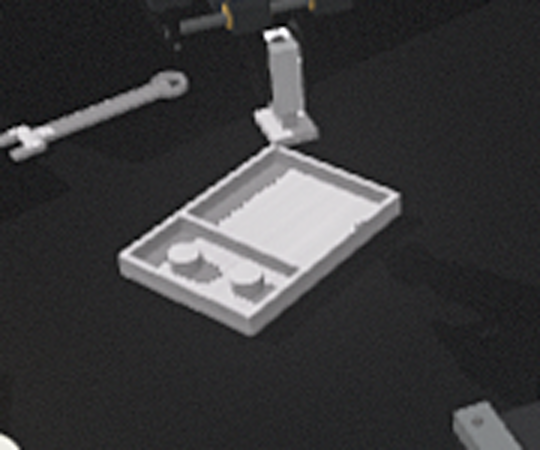

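The stop hangs upright over the wide compartment, with its foot at crop (287,127). Lowered 80 mm, it should land near (285,200), inside the compartment. Lowering.

```bash
python3 -m handwheel '[{"x":0,"y":0.002,"z":0.008,"wx":0,"wy":0,"wz":0},{"x":0,"y":0.002,"z":0.022,"wx":0,"wy":0,"wz":0},{"x":0,"y":0.002,"z":0.036,"wx":0,"wy":0,"wz":0},{"x":0,"y":0.002,"z":0.05,"wx":0,"wy":0,"wz":0},{"x":0,"y":0.002,"z":0.062,"wx":0,"wy":0,"wz":0},{"x":0,"y":0.002,"z":0.07,"wx":0,"wy":0,"wz":0},{"x":0,"y":0.002,"z":0.074,"wx":0,"wy":0,"wz":0},{"x":0,"y":0.002,"z":0.076,"wx":0,"wy":0,"wz":0},{"x":0,"y":0.002,"z":0.077,"wx":0,"wy":0,"wz":0},{"x":0,"y":0.002,"z":0.077,"wx":0,"wy":0,"wz":0}]'
python3 go.py 0.474 -0.254 0.0365 -17.3
```

```text
time: 8.83
position: [0.4738, -0.2553, 0.0414]
tool_rot: [2.529, 1.862, 0.0]
ft_force: [-0.3, 0.5, -2.2]
grip_width: 0.254
grip_force: 25.0
pos [ 0.4738 -0.2553  0.0414] shift mm [ 1.3 -0.1  4.9] turn [0. 0. 0.] t 8.8333 f [-0.3  0.5 -2.2] gw 0.2539868246596279 24.999982095323503
```

```bash
python3 -m handwheel '[{"x":0,"y":0,"z":0.001,"wx":0,"wy":0,"wz":0},{"x":0,"y":0,"z":0.002,"wx":0,"wy":0,"wz":0},{"x":0,"y":0,"z":0.003,"wx":0,"wy":0,"wz":0},{"x":0,"y":0,"z":0.004,"wx":0,"wy":0,"wz":0},{"x":0,"y":0,"z":0.004,"wx":0,"wy":0,"wz":0},{"x":0,"y":0,"z":0.004,"wx":0,"wy":0,"wz":0}]'
python3 -m handwheel '[{"x":0,"y":0,"z":0.0005,"wx":0,"wy":0,"wz":0},{"x":0,"y":0,"z":0.001,"wx":0,"wy":0,"wz":0},{"x":0,"y":0,"z":0.001,"wx":0,"wy":0,"wz":0},{"x":0,"y":0,"z":0.001,"wx":0,"wy":0,"wz":0}]'
```

```text
time: 9.33
position: [0.4733, -0.2551, 0.037]
tool_rot: [-2.53, -1.862, 0.0]
ft_force: [-0.4, 1.2, -3.2]
grip_width: 0.252
grip_force: 25.0
time: 9.67
position: [0.4735, -0.2552, 0.0363]
tool_rot: [2.53, 1.862, -0.0]
ft_force: [-0.7, 0.3, 0.4]
grip_width: 0.254
grip_force: 25.0
```

```bash
python3 -m handwheel '[{"x":0,"y":0,"z":0.0005,"wx":0,"wy":0,"wz":0},{"x":0,"y":0,"z":0.0005,"wx":0,"wy":0,"wz":0},{"x":0,"y":0,"z":0.0005,"wx":0,"wy":0,"wz":0}]'
python3 -m handwheel '[{"x":0,"y":0,"z":0,"wx":0,"wy":0,"wz":0},{"x":0,"y":0,"z":0,"wx":0,"wy":0,"wz":0},{"x":0,"y":0,"z":0,"wx":0,"wy":0,"wz":0},{"x":0,"y":0,"z":0,"wx":0,"wy":0,"wz":0},{"x":0,"y":0,"z":0,"wx":0,"wy":0,"wz":0}]' 0.055
python3 -m handwheel '[{"x":0,"y":0,"z":-0.01,"wx":0,"wy":0,"wz":0},{"x":0,"y":0,"z":-0.025,"wx":0,"wy":0,"wz":0},{"x":0,"y":0,"z":-0.045,"wx":0,"wy":0,"wz":0},{"x":0,"y":0,"z":-0.07,"wx":0,"wy":0,"wz":0},{"x":0,"y":0,"z":-0.1,"wx":0,"wy":0,"wz":0},{"x":0,"y":0,"z":-0.13,"wx":0,"wy":0,"wz":0},{"x":0,"y":0,"z":-0.16,"wx":0,"wy":0,"wz":0},{"x":0,"y":0,"z":-0.16,"wx":0,"wy":0,"wz":0},{"x":0,"y":0,"z":-0.16,"wx":0,"wy":0,"wz":0},{"x":0,"y":0,"z":-0.16,"wx":0,"wy":0,"wz":0}]'
python3 - <<'E'
from bench import ctrl
import cv2
im=ctrl.get_image("scene")["image"][:,:,::-1]
cv2.imwrite("pics/s4.png",cv2.resize(im[50:320,140:470],None,fx=2.2,fy=2.2,interpolation=cv2.INTER_CUBIC))
E
```

```text
time: 9.92
position: [0.4736, -0.2552, 0.0362]
tool_rot: [2.53, 1.862, -0.0]
ft_force: [-2.7, 1.5, 5.3]
grip_width: 0.251
grip_force: 25.0
time: 10.33
position: [0.4733, -0.2551, 0.0354]
tool_rot: [-2.53, -1.862, 0.0]
ft_force: [0.0, 0.4, -0.8]
grip_width: 0.546
grip_force: 0.0
time: 11.17
position: [0.4731, -0.255, 0.1955]
tool_rot: [2.53, 1.862, -0.001]
ft_force: [-0.2, -0.3, -0.7]
grip_width: 0.631
grip_force: 0.0
```

View pics/s4.png

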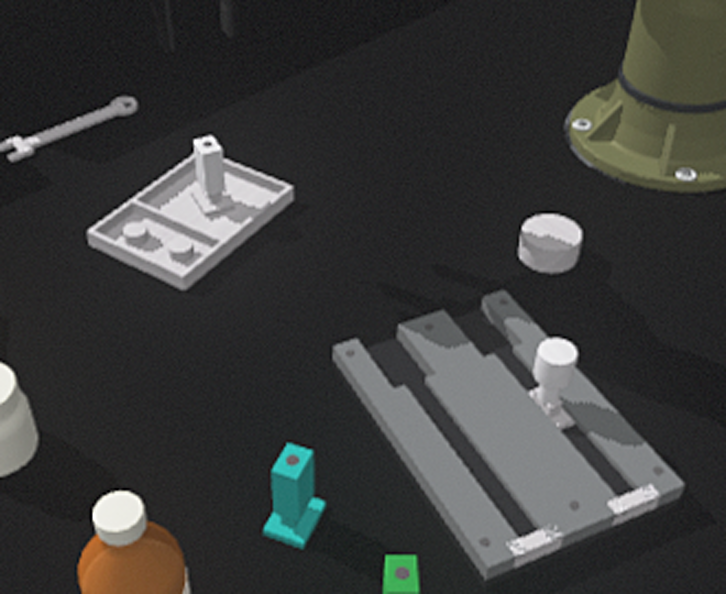

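The stop stands upright in the middle of the wide compartment, with its head at (208,145) and foot near (212,200). The gripper is clear and the dog is still in its slot at (553,380).

```bash
python3 -c "
from bench import ctrl
print(ctrl.close_job())"
```

```text
the job is handed in; nothing more can be done
None
```

The rack stop now stands upright near the middle of the tray's wide compartment, set down under grip at about 10 s on the robot's clock; the dog was left in its slot and the job is handed in, though no verdict was returned.

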